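# Grinding ball into the jar, then crack the dry box

## Task

Get the sample grind ready: while the dry box is still shut, take the largest of the three grinding balls from its rack, lower it into the open steel grinding jar and let it go only when it is at the bottom, so that it is set down gently and not dropped or pressed in. Then take the dry box's lid by its handle, pull it free of the sticky gasket without letting it fly wide open, and finish holding it open just a crack, about 2 cm at the front edge, so that a colleague can spoon out the dry sample. Keep hold of the lid at the end, leave the ball in the jar, and leave everything else on the bench where it is.

Things in the scene. Friction and masses are not known exactly. Their poses are not given: they have to be found in the camera images.
- ball_l_center (a point): centre of the largest grinding ball: smooth white ceramic sphere, 40 mm across, about 0.2 kg, loose. It sits in one of the three holes of the ball rack (any of them), its centre about 38 mm above the bench; the other two holes hold a 30 mm and a 20 mm ball of the same material
- ball_m_center (a point): centre of the medium ball, white ceramic, 30 mm across; leave it on the rack
- ball_s_center (a point): centre of the small ball, white ceramic, 20 mm across; leave it on the rack
- ball_rack: low aluminium bar fixed to the bench that holds the balls: 30 mm wide (its x axis), 170 mm long (its y axis), 20 mm high, with three 16 mm holes at y = -55, 0 and +55 mm. Origin at the centre of its underside. There is free bench on both long sides of it
- jar: open cylindrical steel grinding jar standing on the bench, 140 mm outside diameter (148 mm over a collar), 126 mm inside diameter, 58 mm high, floor 8 mm thick so 50 mm deep inside, 2.5 kg, loose. Origin at the centre of its underside, z up
- jar_floor (a point): centre of the jar's flat inner floor, 8 mm above the jar's underside
- drybox: airtight dry-storage box with clear walls, fixed to the bench: 242 mm deep (x axis, front towards -x), 262 mm wide (y axis), 134 mm high to the top of its black gasket, with a hinged lid on top; its two closing clips are already undone and hang on the front. Origin at the centre of its underside
- lid (a joint): angle of the dry box's lid in rad: 0 shut, grows as it opens (to 1.6). Hinge axis: parallel to the box's y axis at its rear top edge, 128 mm behind (+x of) the box's origin and 134 mm up; positive turning is about +y. The lid's front edge is 251 mm from the axis, so 0.08 rad is a 20 mm gap there. The lid (0.45 kg, 246 x 266 mm, 14 mm thick) sinks shut if let go
- lid_handle (a point): middle of the bar of the lid's bow handle: round steel bar, 10 mm thick, 110 mm long along the box's y axis, axis 34 mm above the lid's upper face (182 mm above the bench when shut), a post at each end; centred on the box's width, 213 mm in front of the hinge axis, 38 mm behind the lid's front edge. Moves with the lid
- lid_lip (a point): middle of the lid's front lower edge; when shut it is 134 mm above the bench. When shut the lid is stuck in the lip seal of its gasket: an upward pull at the handle must rise to some 10 to 20 N before it comes up at all; over the next 6 to 8 mm of lift the seal's hold falls away, then little more than the lid's weight (2 to 4 N at the handle) is left
- jar_lid: the jar's own steel lid lying on the bench, disc 140 mm across, 38 mm high with its knob; leave it. Origin at the centre of its underside
- media_bottle: laboratory bottle, 70 mm across, 150 mm high, standing; leave it. Origin at the centre of its underside
- burner: bench burner, 84 mm foot, 142 mm high; leave it. Origin at the centre of its underside
- dishes: stack of three culture dishes, 91 mm across, 50 mm high; leave it. Origin at the centre of its underside
- pipette: pipette lying on the bench, 260 mm long along its x axis, 28 mm thick; leave it. Origin under its middle
There are look-alikes about, which are no part of the job. What is shaped like the part that bears ball_l_center but red or yellow is not meant.

How it is judged:
On the way, in this order (a step that is already met when the one before it is completed fails the run):
1. the largest ball lies on the floor of the jar, let go, with the dry box still shut (horizontal distance between ball_l_center and jar below 0.045 m and z of ball_l_center in the frame of jar below 0.032 m and contact force between the fingers and ball_l below 0.05 N and contact force between ball_l and jar above 0.5 N and value of joint lid below 0.02 rad), for 0.2 s.
2. the lid has broken free of the gasket, in the robot's grip (value of joint lid above 0.045 rad and contact force between the fingers and lid above 0.5 N), for 0.1 s.
At the end, for the whole second after the job is handed in: The fingers still hold the lid (contact over 0.5 N), which is still and open by 0.045 to 0.13 rad (a gap of 11 to 33 mm at the front edge); the largest ball lies on the floor of the upright jar (all of step 2 and value of joint lid below 0.13 rad and velocity of joint lid between -0.05 and 0.05 rad/s and horizontal distance between ball_l_center and jar below 0.045 m and z of ball_l_center in the frame of jar below 0.032 m and angle between jar's own z axis and vertical below 0.05 rad); the arm keeps its last pose, push and grip.
It fails at once if the lid is lifted before the ball lies in the jar (value of joint lid above 0.03 rad and (horizontal distance between ball_l_center and jar above 0.055 m or z of ball_l_center in the frame of jar above 0.045 m)).
It fails at once if the lid flies wide open (over 0.28 rad, 70 mm at the front) (value of joint lid above 0.28 rad).
It fails at once if the ball is dropped into the jar (falls faster than 0.6 m/s, some 18 mm of fall) or pressed or knocked hard against it (over 30 N) ((horizontal distance between ball_l_center and jar below 0.055 m and height (world z) of ball_l_center below 0.09 m and linear speed of ball_l above 0.6 m/s) or contact force between ball_l and jar above 30 N).
It fails at once if the jar is moved by over 30 mm or tipped, or another ball leaves its hole (distance of jar from where it was at the start of the episode above 0.03 m or angle between jar's own z axis and vertical above 0.15 rad or distance of any of ball_m_center, ball_s_center from where it was at the start of the episode above 0.012 m).
It fails at once if a bystander is moved by more than 30 mm (distance of any of jar_lid, media_bottle, burner, dishes, pipette from where it was at the start of the episode above 0.03 m).
It also fails if it takes over 51 s, if anything falls off the work surface, if the arm or the gripper's body presses on something with over 40 N, if the wrist force passes 120 N, or if a joint passes its speed limit or range.

## Robot

A 6-joint arm with a two-finger parallel gripper is mounted at the origin on the work surface. World frame = base frame: x ahead of the robot, y to its left, z up, the work surface at z = 0. Lengths are in m, angles in rad, forces in N, time in s.
With the tool pointing down it reaches from about 0.425 to 0.95 m from the base axis. Payload 3.5 kg.
Tool frame: the origin (TCP) lies at the very end of the fingers, on their centre line; the grasp point (between the pads) lies tcp_to_grasp behind it (tcp_to_grasp is the distance from the TCP to the grasp point, in m); z points along the fingers, y is the direction in which the jaws open and shut (so a half turn about z gives the same grasp; the last joint's range is limited). The gripper opens to 85 mm and grips with 20 to 120 N. Pads are 22 mm wide; open, the fingers measure 114 mm over their backs; the gripper's body (76 mm by 85 mm) begins 54 mm behind the grasp point. The pads swing forward as they close: fully open they stand 13 mm farther back than shut.
Start: joints at [-1.43, 0.286, 1.577, -0, 1.279, -0.15], TCP at [0.194, -0.647, 0.231] pointing down, gripper open.
Joint ranges: [-2.77, 2.77], [-0.9, 2.22], [0.21, 2.48], [-1.53, 4.67], [0.24, 2.81], [-2.84, 2.84]. Speed limits (rad/s): [2.79, 2.79, 3.14, 3.14, 3.14, 3.14].

## Interface

Orientations are given as a rotation vector (axis times angle).
In Python, from workcell import * gives the robot as it stands. The module is installed in compiled form; this text tells all that it offers.
- The arm moves only by the shell command python3 -m handwheel 'ROWS' [OPENING] [FORCE]. ROWS is JSON, a list of rows, each a list of 6 numbers: the shift along the world's x, y, z in mm, then the turn, a rotation vector about the world's x, y, z in rad. A call has 1 to 10 rows; each row shifts and turns the pose as measured when the row begins; what a row does not reach is not made up. A row lasts 1/10 s, in which the tool goes at most 50 mm and 8.59 degrees, less where a joint would pass 70% of its speed; a pose out of reach is approached as far as the arm can. A call with a gripper value outside its range is refused whole. OPENING is the gripper's target within -1 to 1 (fully open at 1, half-way at 0, shut at -1), set as the call begins (- or left out, the last holds). The fingers move at their own pace and stop on an object; FORCE is the grip in N (left out, the last holds). Time passes only in rows, so rows that do not move let the fingers close. It gives the time, the measured TCP pose, the force and the opening at its end, in the units of the state.
- observe(): the state, without advancing time (a new reading comes with each control period).
- read_camera(name): name is "scene" or "side" or "wrist"; returns the picture (420x560x3 uint8, red, green, blue); there is no depth.
- calibration(name): a dict with "K" (3x3 intrinsics, pixels), "pose" (4x4, takes a point from camera to world coordinates). Camera axes: x right, y down, z forward; pixel columns grow to the right and rows downward; lengths in m; the calibration is good to about 2 mm. A picture is of the moment at which its call begins: read the wrist's pose just before it. calibration takes no time and is no camera call; for the wrist camera it gives the pose at the moment of the call.
- hand_in(): hands the job in, once; it reports no verdict.
The state is a dict: "clock": time; "joint_positions": joint angles; "qd": joint speeds; "effort": joint torques, N m; "tcp_pos": TCP position; "tcp_rot": TCP orientation; "wrist_force": force on the tool from outside, world axes, zero at the start; "ft_torque": the same for the moment, N m; "opening": finger opening in m.
Only numpy, scipy, OpenCV 4.12 (cv2) and the standard library are available. Lean on these libraries where they do the work, as an engineer would, in place of code of your own. Each camera call takes 0.05 s, during which the arm holds its last target. There are 200 camera calls.

## Working session

There is one attempt and no reset: what is moved stays moved. The work goes in short steps, Python scripts to look and compute and a shell command to move; the robot and the scene stay as the last step left them, time stands still between calls to the robot, and variables do not carry over. Pictures are saved under pics/ and viewed, about 8 in all and at most 12, crops included, and the job is handed in when it is done.

```bash
mkdir -p pics; python3 - <<'E'
from workcell import *
import cv2, numpy as np
s=observe(); print({k:(np.round(v,3).tolist() if not isinstance(v,dict) else v) for k,v in s.items()})
try: print(tcp_to_grasp)
except Exception as e: print(e)
for n in ("scene","side"):
    c=calibration(n); print(n,np.round(c["K"],1).tolist(),np.round(c["pose"],3).tolist())
    im=read_camera(n); cv2.imwrite(f"pics/{n}0.png",im[:,:,::-1])
E
```

```text
{'clock': 0.0, 'joint_positions': [-1.43, 0.287, 1.578, 0.0, 1.279, -0.15], 'qd': [0.001, 0.001, -0.002, 0.002, -0.0, 0.001], 'effort': [-0.0, -40.599, -29.263, -0.0, 0.006, -0.0], 'tcp_pos': [0.193, -0.646, 0.23], 'tcp_rot': [-3.106, -0.455, -0.0], 'wrist_force': [1.092, 0.305, 0.116], 'ft_torque': [-0.011, -0.027, -0.026], 'opening': 0.085}
0.0187
scene [[468.0, 0.0, 275.2], [0.0, 468.0, 203.3], [0.0, 0.0, 1.0]] [[0.818, 0.463, -0.341, 0.959], [0.575, -0.653, 0.493, -0.599], [0.005, -0.599, -0.8, 1.055], [0.0, 0.0, 0.0, 1.0]]
side [[478.0, 0.0, 283.9], [0.0, 478.0, 213.1], [0.0, 0.0, 1.0]] [[-0.989, -0.117, 0.086, 0.455], [-0.144, 0.759, -0.635, 0.691], [0.009, -0.641, -0.768, 1.034], [0.0, 0.0, 0.0, 1.0]]
```

View pics/scene0.png

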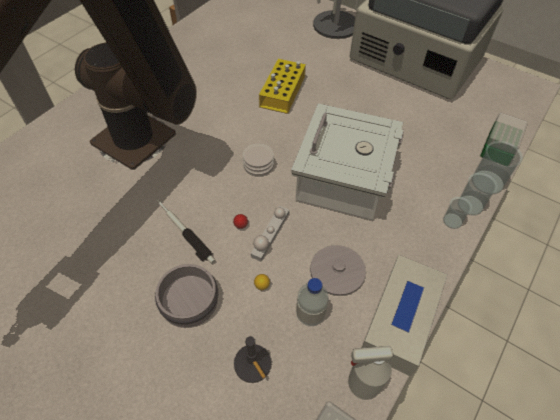

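View pics/side0.png

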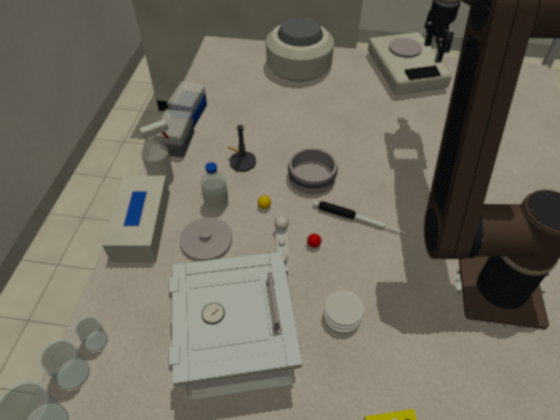

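The scene view shows the jar at (187,293), the rack running from (260,248) to (287,212) with the big ball at its near end at (262,242), and the dry box lid with its handle at about (318,135). The side view shows the ball at (282,223), the jar at (313,168) and the handle at (273,300). I'll zoom in on both.

```bash
cat > h.py <<'E'
from workcell import *
import cv2, numpy as np
def ray(n,uv,c=None):
    c=c or calibration(n); K=np.array(c["K"]);P=np.array(c["pose"])
    d=P[:3,:3]@np.linalg.inv(K)@np.array([uv[0],uv[1],1.]); return P[:3,3],d/np.linalg.norm(d)
def plane(n,uv,z,c=None):
    o,d=ray(n,uv,c); return o+d*(z-o[2])/d[2]
def tri(rs):
    A=sum(np.eye(3)-np.outer(d,d) for o,d in rs); b=sum((np.eye(3)-np.outer(d,d))@o for o,d in rs)
    return np.linalg.solve(A,b)
E
python3 - <<'E'
import cv2,numpy as np
a=cv2.imread("pics/scene0.png")[95:260,230:410]; b=cv2.imread("pics/side0.png")[205:395,165:325]
a=cv2.resize(a,None,fx=2.2,fy=2.2,interpolation=3); b=cv2.resize(b,None,fx=2.4,fy=2.4,interpolation=3)
H=max(a.shape[0],b.shape[0]); o=np.zeros((H,a.shape[1]+b.shape[1],3),np.uint8)
o[:a.shape[0],:a.shape[1]]=a;o[:b.shape[0],a.shape[1]:]=b
cv2.imwrite("pics/crop1.png",o);print(o.shape,a.shape)
E
```

```text
(456, 780, 3) (363, 396, 3)
```

View pics/crop1.png

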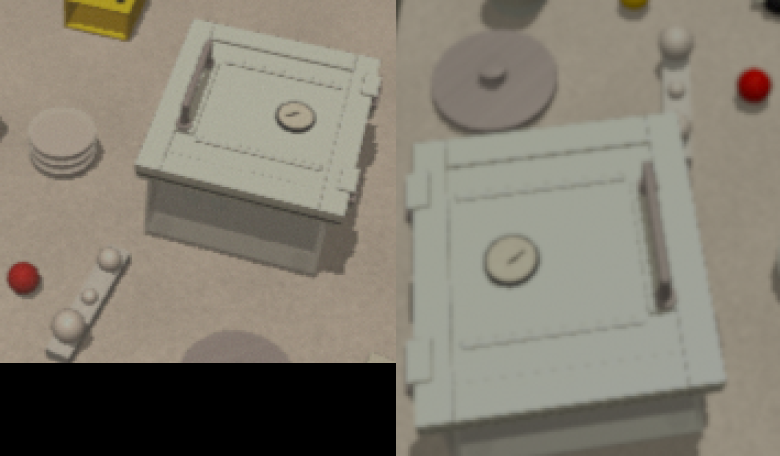

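The crop shows the big ball at scene (260.9,242.7) and side (281.7,222.9). The handle bar runs (324,114.5)–(314,149.5) in scene and (270,274)–(276,330) in side.

```bash
python3 - <<'E'
from h import *
f=lambda v:np.round(v,4).tolist()
for nm,a,b in [("ballL",(260.9,242.7),(281.7,222.9)),("ballS",(270.5,230),(281.7,242.5)),("hA/far?",(324.1,114.5),(275.8,330)),("hB",(314.1,149.5),(270,273.8)),("jar",(187,292.5),(313,168))]:
    print(nm,f(tri([ray("scene",a),ray("side",b)])), "planes z=.038",f(plane("scene",a,.038)[:2]),f(plane("side",b,.038)[:2]),"z.182",f(plane("scene",a,.182)[:2]),f(plane("side",b,.182)[:2]))
print("ballM", f(plane("scene",(279.5,213),.034)))
# jar: dark mask ellipse
for n,(u,v) in (("scene",(187,292)),("side",(313,168))):
    im=cv2.imread(f"pics/{n}0.png"); g=cv2.cvtColor(im,6)
    bg=np.median(g[max(v-45,0):v+45,u-45:u+45]); 
    r=36; m=(g<105).astype(np.uint8); roi=np.zeros_like(m); roi[v-r-4:v+r+4,u-r-4:u+r+4]=1; m*=roi
    cs,_=cv2.findContours(m,0,1); c=max(cs,key=cv2.contourArea); print(n,bg,cv2.contourArea(c),cv2.fitEllipse(cv2.convexHull(c)),cv2.boundingRect(c))
    print([g[v,u+k] for k in range(-40,41,5)])
E
```

```text
ballL [0.5672, -0.0973, 0.0388] planes z=.038 [0.5678, -0.0966] [0.5664, -0.0984] z.182 [0.6231, -0.1678] [0.5502, 0.0157]
ballS [0.5591, -0.0438, 0.0245] planes z=.038 [0.5653, -0.0508] [0.5568, -0.0343] z.182 [0.6209, -0.1284] [0.5421, 0.0705]
hA/far? [0.5202, 0.2729, 0.1723] planes z=.038 [0.4497, 0.4044] [0.534, 0.2093] z.182 [0.5217, 0.2624] [0.5225, 0.279]
hB [0.5593, 0.1474, 0.1679] planes z=.038 [0.5048, 0.2577] [0.5712, 0.0641] z.182 [0.5691, 0.1364] [0.5543, 0.1548]
jar [0.5069, -0.3119, 0.0426] planes z=.038 [0.5065, -0.3101] [0.5057, -0.3175] z.182 [0.5705, -0.3511] [0.4983, -0.1717]
ballM [0.5517, 0.0099, 0.034]
scene 142.0 713.5 ((188.54066467285156, 297.55242919921875), (58.60832214355469, 67.0665054321289), 78.96551513671875) (155, 276, 68, 52)
[np.uint8(142), np.uint8(145), np.uint8(118), np.uint8(62), np.uint8(91), np.uint8(125), np.uint8(124), np.uint8(127), np.uint8(123), np.uint8(123), np.uint8(125), np.uint8(127), np.uint8(122), np.uint8(121), np.uint8(54), np.uint8(95), np.uint8(147)]
side 139.0 767.5 ((311.5107116699219, 174.29432678222656), (46.61198425292969, 51.70841979980469), 72.32273864746094) (287, 165, 51, 33)
[np.uint8(140), np.uint8(141), np.uint8(141), np.uint8(74), np.uint8(83), np.uint8(123), np.uint8(123), np.uint8(123), np.uint8(124), np.uint8(123), np.uint8(119), np.uint8(76), np.uint8(74), np.uint8(123), np.uint8(141), np.uint8(140), np.uint8(141)]
```

```bash
python3 -m handwheel '[[45,48,0,0,0,0.14],[45,48,0,0,0,0.14],[45,48,0,0,0,0.14],[45,48,0,0,0,0.14],[45,48,0,0,0,0.14],[45,48,0,0,0,0.14],[45,46,0,0,0,0.14],[0,0,0,0,0,0]]' 1; python3 - <<'E'
from h import *
s=observe(); print(np.round(s["tcp_pos"],4),np.round(s["tcp_rot"],4),s["clock"])
c=calibration("wrist"); print(np.round(c["K"],1).tolist(),np.round(c["pose"],3).tolist())
im=read_camera("wrist"); cv2.imwrite("pics/w1.png",im[:,:,::-1]); np.save("w1.npy",c)
E
```

```text
clock: 0.9
tcp_pos: [0.435, -0.3833, 0.2257]
tcp_rot: [-2.489, -1.903, 0.001]
wrist_force: [-0.6, -0.1, -0.3]
opening: 0.0855
[ 0.435  -0.3833  0.2257] [-2.4885e+00 -1.9033e+00  1.4000e-03] 0.9
[[362.1, 0.0, 284.6], [0.0, 362.1, 210.2], [0.0, 0.0, 1.0]] [[0.965, -0.251, -0.077, 0.454], [-0.263, -0.93, -0.258, -0.316], [-0.007, 0.27, -0.963, 0.369], [0.0, 0.0, 0.0, 1.0]]
```

View pics/w1.png

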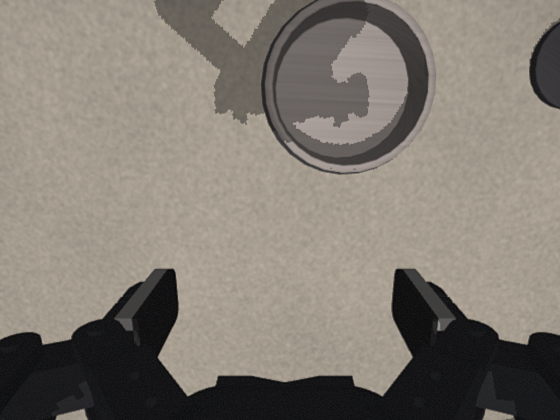

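The wrist view shows the jar rim circle with centre about (348,86) and radius about 86 px, clear of everything else.

```bash
python3 - <<'E'
from h import *
c=np.load("w1.npy",allow_pickle=True).item()
f=lambda v:np.round(v,4).tolist()
for uv in [(348,86),(262,90),(434,84),(346,173),(350,-2)]: print(uv,f(plane("wrist",uv,.058,c)))
E
python3 -m handwheel '[[22,48,0,0,0,0.12],[22,48,0,0,0,0.12],[22,48,0,0,0,0.12],[22,48,0,0,0,0.10],[22,45,0,0,0,0.10],[10,20,0,0,0,0.08],[0,0,0,0,0,0]]' 1; python3 - <<'E'
from h import *
s=observe(); print(np.round(s["tcp_pos"],4),np.round(s["tcp_rot"],4),s["clock"])
c=calibration("wrist")
im=read_camera("wrist"); cv2.imwrite("pics/w2.png",im[:,:,::-1]); np.save("w2.npy",c)
P=np.array([.567,-.097,.038,1]); q=np.linalg.inv(c["pose"])@P; q=np.array(c["K"])@q[:3]; print(q[:2]/q[2])
E
```

```text
(348, 86) [0.5068, -0.3118, 0.058]
(262, 90) [0.4385, -0.2964, 0.058]
(434, 84) [0.5742, -0.3286, 0.058]
(346, 173) [0.4896, -0.3811, 0.058]
(350, -2) [0.5221, -0.2499, 0.058]
clock: 1.65
tcp_pos: [0.5475, -0.1378, 0.2234]
tcp_rot: [-1.762, -2.592, 0.014]
wrist_force: [0.5, -0.5, -0.3]
opening: 0.0854
[ 0.5475 -0.1378  0.2234] [-1.7619 -2.5922  0.0137] 1.65
[322.78903279 152.80687085]
```

View pics/w2.png

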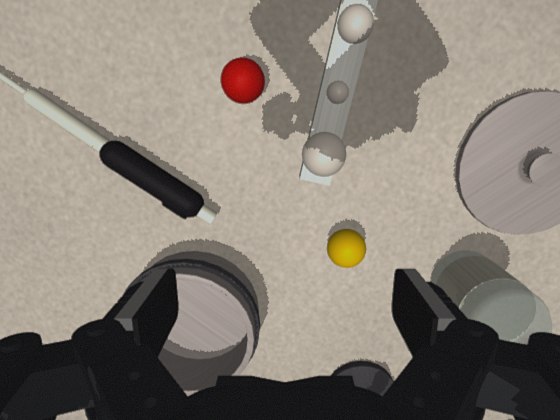

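The wrist view shows the large ball at (324,154), the small one at (338,92), the medium one at (356,23), and the bottle to the right at about (490,300).

```bash
python3 - <<'E'
from h import *
from scipy.spatial.transform import Rotation as R
c=np.load("w2.npy",allow_pickle=True).item()
f=lambda v:np.round(v,4).tolist()
L=plane("wrist",(324,154),.038,c);S=plane("wrist",(338,92),.024,c);M=plane("wrist",(356,23),.031,c)
print(f(L),f(S),f(M), "rack yaw deg",np.degrees(np.arctan2(-(M-L)[0],(M-L)[1])))
print("bottle base",f(plane("scene",(312,311),0)),"cap",f(plane("scene",(315,286),.15)),"side cap",f(plane("side",(211,168),.15)))
print("yellow",f(plane("wrist",(346,248),.02,c)),"red",f(plane("wrist",(242,80),.02,c)))
s=observe();y=R.from_rotvec(s["tcp_rot"]).as_matrix(); print("jaw yaw",np.degrees(np.arctan2(y[1,1],y[0,1])),"z",f(y[:,2]))
print(np.array(L)-s["tcp_pos"])
E
```

```text
[0.5684, -0.0976, 0.038] [0.5601, -0.0431, 0.024] [0.5511, 0.0122, 0.031] rack yaw deg 8.949824687597708
bottle base [0.7672, -0.1628, 0.0] cap [0.7692, -0.173, 0.15] side cap [0.7632, -0.1631, 0.15]
yellow [0.6296, -0.1787, 0.02] red [0.4758, -0.0651, 0.02]
jaw yaw 21.458720201870896 z [-0.0113, -0.0036, -0.9999]
[ 0.02140301  0.04130624 -0.1853462 ]
```

```bash
python3 -m handwheel '[[11,21,-20,0.002,-0.006,-0.11],[11,21,-25,0.002,-0.006,-0.11],[0,0,-45,0,0,0],[0,0,-40,0,0,0],[0,0,0,0,0,0],[0,0,0,0,0,0]]' 1; python3 - <<'E'
from h import *
from scipy.spatial.transform import Rotation as R
s=observe();y=R.from_rotvec(s["tcp_rot"]).as_matrix(); print("jaw yaw",np.degrees(np.arctan2(y[1,1],y[0,1])),"z",np.round(y[:,2],4),np.array([.5684,-.0976,.0203])-s["tcp_pos"])
E
```

```text
clock: 2.3
tcp_pos: [0.5683, -0.1093, 0.0925]
tcp_rot: [2.08, 2.346, -0.002]
wrist_force: [0.3, -0.2, 0.2]
opening: 0.0856
jaw yaw 6.880704457683407 z [ 0.0045 -0.0054 -1.    ] [ 0.00013413  0.01172495 -0.07218663]
```

```bash
python3 -m handwheel '[[0,12,0,0.005,0.004,0.037],[0,0,0,0,0,0]]' 1; python3 - <<'E'
from h import *
from scipy.spatial.transform import Rotation as R
s=observe();y=R.from_rotvec(s["tcp_rot"]).as_matrix(); print("jaw yaw",np.degrees(np.arctan2(y[1,1],y[0,1])),"z",np.round(y[:,2],4),np.array([.5684,-.0976,.0203])-s["tcp_pos"])
c=calibration("wrist"); im=read_camera("wrist"); g=im[:,:,::-1].copy(); np.save("w3.npy",c)
for p in [(.5684,-.0976,.038)]:
    q=np.linalg.inv(c["pose"])@np.array([*p,1]); q=np.array(c["K"])@q[:3]; q=q[:2]/q[2]; print(q); cv2.circle(g,tuple(int(v) for v in q),3,(0,0,255),-1)
cv2.imwrite("pics/w3.png",g)
E
```

```text
clock: 2.5
tcp_pos: [0.5696, -0.0994, 0.096]
tcp_rot: [2.039, 2.384, 0.003]
wrist_force: [0.2, 0.1, 0.2]
opening: 0.0856
jaw yaw 8.92563954631007 z [ 0.0045 -0.0016 -1.    ] [-0.00123608  0.0017963  -0.07574237]
[281.67475393 228.48708845]
```

View pics/w3.png

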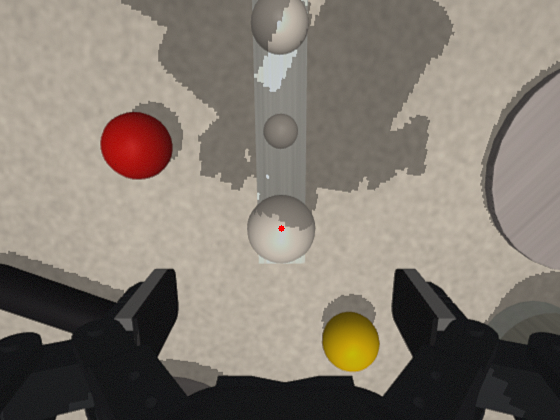

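The projected point falls on the ball's centre at (281,228), so the estimate is confirmed. I'll descend.

```bash
python3 -m handwheel '[[-1,2,-35,0,0.004,0],[0,0,-28,0,0,0],[0,0,-8,0,0,0],[0,0,0,0,0,0],[0,0,0,0,0,0]]' 1
```

```text
clock: 3.05
tcp_pos: [0.5763, -0.1001, 0.0344]
tcp_rot: [2.027, 2.372, 0.008]
wrist_force: [-0.7, -0.5, -0.1]
opening: 0.0856
```

```bash
python3 -m handwheel '[[-8,2.5,-6,0,0,0],[0,0,0,0,0,0]]' 1;python3 -m handwheel '[[0,0,0,0,0,0],[0,0,0,0,0,0]]' 1
```

```text
clock: 3.25
tcp_pos: [0.5695, -0.0979, 0.0309]
tcp_rot: [2.024, 2.369, 0.011]
wrist_force: [-0.7, 1.2, 0.1]
opening: 0.0855
clock: 3.45
tcp_pos: [0.5701, -0.0981, 0.0323]
tcp_rot: [2.023, 2.367, 0.012]
wrist_force: [-0.3, -0.6, 0.9]
opening: 0.0856
```

```bash
python3 -m handwheel '[[-1.5,0.5,-10,0,0.005,0],[0,0,-4,0,0,0],[0,0,0,0,0,0]]' 1
```

```text
clock: 3.75
tcp_pos: [0.5689, -0.0978, 0.0178]
tcp_rot: [2.025, 2.37, 0.007]
wrist_force: [-0.1, -0.6, 0.3]
opening: 0.0857
```

```bash
python3 -m handwheel '[[0,0,2,0,0,0],[0,0,0,0,0,0],[0,0,0,0,0,0],[0,0,0,0,0,0],[0,0,0,0,0,0],[0,0,0,0,0,0],[0,0,0,0,0,0]]' -1 50
```

```text
clock: 4.45
tcp_pos: [0.5682, -0.0978, 0.0198]
tcp_rot: [2.026, 2.371, 0.005]
wrist_force: [-0.2, -0.0, 0.4]
opening: 0.0376
```

```bash
python3 -m handwheel '[[0,0,6,0,0,0],[0,0,10,0,0,0],[0,0,15,0,0,0],[0,0,0,0,0,0]]'; python3 - <<'E'
from h import *
s=observe();print(s["tcp_pos"],s["wrist_force"],s["opening"])
im=read_camera("wrist"); cv2.imwrite("pics/w4.png",im[120:,100:460,::-1])
E
```

```text
clock: 4.85
tcp_pos: [0.5676, -0.0973, 0.0519]
tcp_rot: [2.027, 2.372, 0.006]
wrist_force: [0.6, -0.5, -2.7]
opening: 0.0376
[ 0.56764032 -0.09729493  0.05190127] [ 0.58217101 -0.45743559 -2.7030176 ] 0.03759700906233189
```

View pics/w4.png

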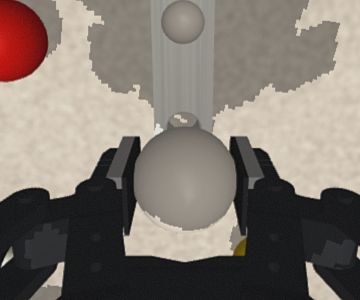

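Ball is held, with about 2.7 N of added weight at the wrist. I'll lift and carry it to the jar at (0.507,-0.312).

```bash
python3 -m handwheel '[[0,0,20,0,0,0],[0,0,30,0,0,0],[-5,-15,20,0,0,0],[-10,-35,0,0,0,0],[-10,-38,0,0,0,0],[-10,-38,0,0,0,0],[-10,-38,0,0,0,0],[-8,-30,0,0,0,0],[-3,-10,0,0,0,0],[0,0,0,0,0,0]]'
```

```text
clock: 5.9
tcp_pos: [0.5058, -0.3059, 0.1227]
tcp_rot: [2.025, 2.377, 0.004]
wrist_force: [0.1, 0.4, -2.8]
opening: 0.0376
```

```bash
python3 -m handwheel '[[0,0,0,0,0,0]]'
```

```text
clock: 6.0
tcp_pos: [0.5056, -0.3052, 0.1223]
tcp_rot: [2.026, 2.378, 0.005]
wrist_force: [0.6, 0.1, -3.2]
opening: 0.0379
```

```bash
python3 -m handwheel '[[1,-6,-15,0,0,0],[0,0,-25,0,0,0],[0,0,-25,0,0,0],[0,0,-15,0,0,0],[0,0,0,0,0,0],[0,0,0,0,0,0]]'
```

```text
clock: 6.6
tcp_pos: [0.5085, -0.3049, 0.0362]
tcp_rot: [2.017, 2.388, 0.007]
wrist_force: [0.6, -0.7, -1.9]
opening: 0.0376
```

```bash
python3 -m handwheel '[[0,-6,-8,0,0,0],[0,0,-6,0,0,0],[0,0,0,0,0,0],[0,0,0,0,0,0]]'
```

```text
clock: 7.0
tcp_pos: [0.5105, -0.3127, 0.024]
tcp_rot: [2.013, 2.385, 0.007]
wrist_force: [0.2, 0.1, -2.4]
opening: 0.0378
```

```bash
python3 -m handwheel '[[-2,0,-5,0,0,0],[0,0,-4,0,0,0],[0,0,-1,0,0,0],[0,0,0,0,0,0]]'
```

```text
clock: 7.4
tcp_pos: [0.5087, -0.3134, 0.0143]
tcp_rot: [2.012, 2.383, 0.006]
wrist_force: [0.5, -1.1, -3.0]
opening: 0.0377
```

Now in 1 to 2 mm steps until contact.

```bash
python3 -m handwheel '[[0,0,-2,0,0,0],[0,0,-1,0,0,0],[0,0,0,0,0,0]]'
```

```text
clock: 7.7
tcp_pos: [0.5088, -0.3133, 0.0111]
tcp_rot: [2.011, 2.383, 0.006]
wrist_force: [0.4, -0.5, -2.9]
opening: 0.0378
```

```bash
python3 -m handwheel '[[0,0,-1,0,0,0],[0,0,0,0,0,0]]'
```

```text
clock: 7.9
tcp_pos: [0.5089, -0.3134, 0.0102]
tcp_rot: [2.011, 2.382, 0.006]
wrist_force: [1.1, -0.1, -1.2]
opening: 0.0378
```

```bash
python3 -m handwheel '[[0,0,-0.7,0,0,0],[0,0,0,0,0,0]]'
```

```text
clock: 8.1
tcp_pos: [0.5092, -0.3136, 0.0101]
tcp_rot: [2.011, 2.382, 0.006]
wrist_force: [0.2, -0.2, -2.2]
opening: 0.0377
```

```bash
python3 -m handwheel '[[0,0,-1,0,0,0],[0,0,0,0,0,0]]'
```

```text
clock: 8.3
tcp_pos: [0.5094, -0.3139, 0.01]
tcp_rot: [2.011, 2.382, 0.006]
wrist_force: [0.5, 1.4, -1.7]
opening: 0.0377
```

```bash
python3 -m handwheel '[[0,0,-1.5,0,0,0],[0,0,0,0,0,0]]'
```

```text
clock: 8.5
tcp_pos: [0.5097, -0.3142, 0.01]
tcp_rot: [2.01, 2.383, 0.006]
wrist_force: [0.1, -0.1, -1.6]
opening: 0.0379
```

Z has stalled at 10 mm, so the ball is on the floor. I'll open part-way.

```bash
python3 -m handwheel '[[0,0,0,0,0,0],[0,0,0,0,0,0],[0,0,0,0,0,0],[0,0,0,0,0,0]]' 0.35; python3 - <<'E'
from h import *
im=read_camera("wrist"); cv2.imwrite("pics/w5.png",im[120:,100:460,::-1])
E
```

```text
clock: 8.9
tcp_pos: [0.5107, -0.3151, 0.0102]
tcp_rot: [2.008, 2.379, 0.006]
wrist_force: [0.3, -0.3, 0.8]
opening: 0.0577
```

View pics/w5.png

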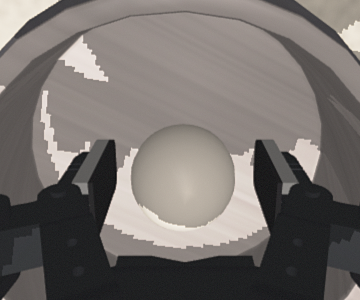

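Ball is free on the floor, centred between the pads. I'll lift out and go to the handle.

```bash
python3 -m handwheel '[[-1,1,20,0,0,0],[0,0,40,0,0,0],[0,0,48,0,0,0],[0,0,48,0,0,0],[0,0,48,0,0,0],[0,20,40,0,0,0.02],[3,45,15,0,0,0.02],[3,49,0,0,0,0.02],[3,49,0,0,0,0.02],[3,49,0,0,0,0.02]]' 0.35; python3 -m handwheel '[[3,49,0,0,0,0.02],[3,49,0,0,0,0.02],[3,49,0,0,0,0],[3,49,0,0,0,0],[3,49,0,0,0,0],[3,30,0,0,0,0],[3,15,0,0,0,0],[0,0,0,0,0,0]]' 1
```

```text
clock: 9.95
tcp_pos: [0.5181, -0.0987, 0.2801]
tcp_rot: [1.894, 2.466, 0.011]
wrist_force: [1.9, 0.8, 1.4]
opening: 0.0579
clock: 10.75
tcp_pos: [0.5363, 0.2045, 0.2813]
tcp_rot: [1.83, 2.509, 0.019]
wrist_force: [-0.1, -1.0, -0.0]
opening: 0.0859
```

```bash
cat > st.py <<'E'
from h import *
from scipy.spatial.transform import Rotation as R
def st():
    s=observe();y=R.from_rotvec(s["tcp_rot"]).as_matrix(); print("jaw yaw",round(np.degrees(np.arctan2(y[1,1],y[0,1])),2),"z",np.round(y[:,2],4),"tcp",np.round(s["tcp_pos"],4)); return s
E
python3 - <<'E'
from st import *
st(); c=calibration("wrist"); im=read_camera("wrist"); np.save("w6.npy",c); cv2.imwrite("pics/w6.png",im[:,:,::-1])
for p in [(.542,.208,.182),(.567,.14,.182),(.522,.271,.182)]:
    q=np.linalg.inv(c["pose"])@np.array([*p,1]); q=np.array(c["K"])@q[:3]; print(q[:2]/q[2])
E
```

```text
jaw yaw 17.81 z [ 0.0362 -0.0111 -0.9993] tcp [0.5363 0.2045 0.2813]
[288.5141669 206.8112511]
[292.27660543 298.89191975]
[289.10909588 107.82876203]
```

View pics/w6.png

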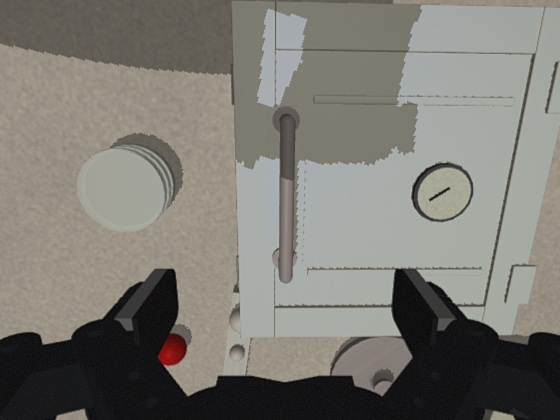

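The wrist view shows the handle bar running from (288,116) to (286,281), aligned with the pads; the lid is shut.

```bash
python3 - <<'E'
from st import *
c=np.load("w6.npy",allow_pickle=True).item()
a=plane("wrist",(288,117),.182,c);b=plane("wrist",(286,281),.182,c);m=(a+b)/2
print(a,b,np.linalg.norm(a-b),"mid",m,"box yaw",np.degrees(np.arctan2(-(a-b)[0],(a-b)[1])))
s=st();print((m-[0,0,.0177]-s["tcp_pos"])*1000)
E
```

```text
[0.52307388 0.26537031 0.182     ] [0.55787792 0.15291976 0.182     ] 0.1177134034559821 mid [0.5404759  0.20914504 0.182     ] box yaw 17.197572305153578
jaw yaw 17.76 z [ 0.0359 -0.0115 -0.9993] tcp [0.5362 0.2036 0.2813]
[   4.27560666    5.54075252 -116.95434992]
```

```bash
python3 -m handwheel '[[4,6,-20,0.0115,0.036,-0.01],[0,0,-30,0,0,0],[0,0,-22,0,0,0],[0,0,0,0,0,0],[0,0,0,0,0,0]]' 1; python3 -c "
from st import *
st()"
```

```text
clock: 11.3
tcp_pos: [0.5412, 0.2043, 0.2094]
tcp_rot: [1.871, 2.521, 0.001]
wrist_force: [-0.3, -0.7, -0.3]
opening: 0.0852
jaw yaw 16.84 z [ 0.0023 -0.0012 -1.    ] tcp [0.5412 0.2043 0.2094]
```

```bash
python3 -m handwheel '[[0,5,-20,0,0,0.005],[0,0,-15,0,0,0],[0,0,0,0,0,0],[0,0,0,0,0,0]]' 1
```

```text
clock: 11.7
tcp_pos: [0.5443, 0.2074, 0.1791]
tcp_rot: [1.864, 2.518, 0.01]
wrist_force: [0.6, 1.3, -0.3]
opening: 0.0854
```

```bash
python3 -m handwheel '[[-4,2,-8,0,0.008,0],[0,0,-5,0,0,0],[0,0,0,0,0,0]]' 1; python3 -c "
from st import *
st()"
```

```text
clock: 12.0
tcp_pos: [0.5412, 0.2095, 0.1678]
tcp_rot: [1.867, 2.521, 0.006]
wrist_force: [-0.5, 1.2, -0.2]
opening: 0.0857
jaw yaw 16.96 z [ 6.2e-03  4.0e-04 -1.0e+00] tcp [0.5412 0.2095 0.1678]
```

```bash
python3 -m handwheel '[[-0.5,0,-4,0,0,0],[0,0,0,0,0,0]]' 1; python3 -m handwheel '[[0,0,0,0,0,0],[0,0,0,0,0,0],[0,0,0,0,0,0],[0,0,0,0,0,0],[0,0,0,0,0,0],[0,0,0,0,0,0],[0,0,0,0,0,0],[0,0,0,0,0,0],[0,0,0,0,0,0],[0,0,0,0,0,0]]' -1 80
```

```text
clock: 12.2
tcp_pos: [0.5407, 0.2096, 0.1637]
tcp_rot: [1.866, 2.521, 0.007]
wrist_force: [-0.6, -0.6, -0.4]
opening: 0.085
clock: 13.2
tcp_pos: [0.5392, 0.2092, 0.1643]
tcp_rot: [1.867, 2.524, -0.0]
wrist_force: [-0.5, -0.8, 0.3]
opening: 0.0075
```

```bash
python3 -m handwheel '[[0,0,2,0,0,0],[0,0,2,0,0,0]]'
```

```text
clock: 13.4
tcp_pos: [0.5392, 0.2092, 0.1648]
tcp_rot: [1.867, 2.523, 0.001]
wrist_force: [6.3, 1.2, -11.0]
opening: 0.0074
```

```bash
python3 -m handwheel '[[0,0,4,0,0,0]]'
```

```text
clock: 13.5
tcp_pos: [0.5393, 0.2092, 0.1654]
tcp_rot: [1.868, 2.523, 0.003]
wrist_force: [10.5, 2.5, -18.2]
opening: 0.0069
```

```bash
python3 -m handwheel '[[1,0.3,4.5,0,0,0]]'
```

```text
clock: 13.6
tcp_pos: [0.5395, 0.2093, 0.1661]
tcp_rot: [1.869, 2.524, 0.001]
wrist_force: [5.5, 1.1, -15.1]
opening: 0.0076
```

```bash
python3 -m handwheel '[[1,0.3,4.5,0,0,0]]'
```

```text
clock: 13.7
tcp_pos: [0.5396, 0.2094, 0.1668]
tcp_rot: [-1.869, -2.524, 0.002]
wrist_force: [5.4, 1.0, -13.4]
opening: 0.0073
```

```bash
python3 -m handwheel '[[1,0.3,4,0,0,0],[1,0.3,4,0,0,0]]'
```

```text
clock: 13.9
tcp_pos: [0.5399, 0.2095, 0.1685]
tcp_rot: [-1.867, -2.521, 0.008]
wrist_force: [5.3, 1.0, -11.1]
opening: 0.0076
```

```bash
python3 -m handwheel '[[1,0.3,3,0,0,0],[1,0.3,3,0,0,0]]'
```

```text
clock: 14.1
tcp_pos: [0.541, 0.2098, 0.1731]
tcp_rot: [-1.866, -2.519, 0.013]
wrist_force: [1.0, 0.1, -3.9]
opening: 0.0073
```

```bash
python3 -m handwheel '[[0.6,0.2,3,0,0,0],[0.6,0.2,3,0,0,0],[0.3,0.1,2,0,0,0],[0,0,0,0,0,0],[0,0,0,0,0,0]]'
```

```text
clock: 14.6
tcp_pos: [0.5445, 0.2109, 0.1852]
tcp_rot: [-1.868, -2.522, 0.007]
wrist_force: [3.4, 1.3, -6.3]
opening: 0.0072
```

```bash
python3 -m handwheel '[[0,0,-3.5,0,0,0],[0,0,0,0,0,0],[0,0,0,0,0,0],[0,0,0,0,0,0]]'; python3 - <<'E'
from h import *
a=read_camera("side")[190:400,150:350,::-1]; b=read_camera("scene")[90:330,150:420,::-1]; w=read_camera("wrist")[:,:,::-1]
a=cv2.resize(a,None,fx=1.9,fy=1.9,interpolation=3); b=cv2.resize(b,(a.shape[1]*1,int(240*a.shape[1]/270)),interpolation=3)
H=max(a.shape[0],b.shape[0]);o=np.zeros((H,a.shape[1]+b.shape[1],3),np.uint8);o[:a.shape[0],:a.shape[1]]=a;o[:b.shape[0],a.shape[1]:]=b
cv2.imwrite("pics/fin.png",o);print(observe()["tcp_pos"])
E
```

```text
clock: 15.0
tcp_pos: [0.5432, 0.2104, 0.181]
tcp_rot: [-1.866, -2.52, 0.011]
wrist_force: [1.3, 1.3, -5.5]
opening: 0.0073
[0.54323137 0.21045857 0.18103014]
```

View pics/fin.png

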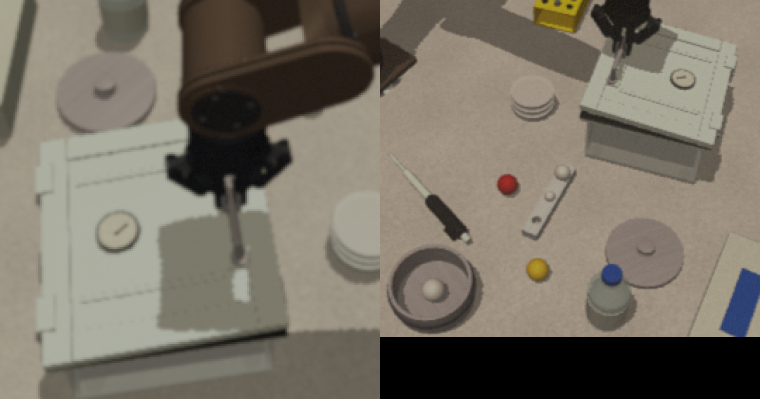

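The ball lies near the jar's centre, the other two balls are still on the rack, and a thin dark gap shows along the lid's front edge. I'll settle briefly, then hand in.

```bash
python3 -m handwheel '[[0,0,0,0,0,0],[0,0,0,0,0,0],[0,0,0,0,0,0]]' && python3 -c "
from workcell import *
s=observe();print(s['tcp_pos'],s['qd'],s['opening'],s['clock'])
if .177<s['tcp_pos'][2]<.186: print(hand_in())"
```

```text
clock: 15.45
tcp_pos: [0.5432, 0.2105, 0.181]
tcp_rot: [-1.866, -2.52, 0.011]
wrist_force: [2.3, -0.4, -4.7]
opening: 0.0067
[0.54321948 0.21047979 0.18102476] [-0.00023764 -0.00031138  0.00017222 -0.00109883  0.00100201  0.00032438] 0.006714375584300301 15.45
the job is handed in; nothing more can be done
None
```

The job is handed in at about 15.5 s of the 51 s allowed; no verdict is reported.

**Ball:** I took the 40 mm ball from the rack with the dry box shut and lowered it until the arm stopped going down at the jar floor. I then opened the fingers part-way to let go. The last picture shows it near the centre of the jar, and the 30 and 20 mm balls are still on the rack.

**Lid:** I pulled the lid off its gasket by the handle; the pull peaked at about 18 N and then fell away. It overshot slightly to an estimated 0.1 rad, so I lowered it again. The handle ended 16.7 mm above its shut height, which works out to about 0.08 rad, or a 2 cm gap at the front edge. The arm was still, still gripping the handle, and carrying about 5 N.

**Readings that did not fully agree:**
- **Gripper opening:** it read about 2.5 mm less than the true width on both the ball and the bar.
- **Floor contact:** the wrist force showed contact only weakly, about 1 N, so I judged it by the arm no longer going down.
- **Lid angle:** it comes from the arm's height. I did not measure it separately in a picture, though the last one shows a gap at the front edge.

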